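Feed a sealed carton along the fence under the seal roller

ROBOT

A 6-joint arm with a two-finger parallel gripper is mounted at the origin on a cart in front of the work surface, level with it; the furniture and walls round the work are solid. World frame = base frame: x ahead of the robot, y to its left, z up, the work surface at z = 0. Lengths are in m, angles in rad, forces in N, time in s.
With the tool pointing down it reaches from about 0.25 to 0.775 m from the base axis. Payload 8.9 kg.
Tool frame: the origin (TCP) lies midway between the tips of the shut fingers; the grasp point (between the pads) lies 19 mm behind it (tcp_to_grasp is the distance from the TCP to the grasp point, in m); z points along the fingers, y is the line along which they close (so a half turn about z gives the same grasp; the last joint's range is limited). The gripper opens to 85 mm and grips with 20 to 120 N. Pads are 22 mm wide; open, the fingers measure 114 mm over their backs; the gripper's body (76 mm by 85 mm) begins 54 mm behind the grasp point. The pads swing forward as they close: fully open they stand 13 mm farther back than shut.
Start: joints at [-1.242, 0.291, -0.153, 1.127, 0, 1.431], TCP at [0.237, -0.469, 0.231] pointing down, gripper open.
Joint ranges: [-2.52, 2.52], [-0.91, 1.74], [-1.3, 1.37], [-1.96, 2.02], [-1.52, 1.47], [-3.14, 3.14]. Speed limits (rad/s): [2.22, 2.22, 2.79, 3.14, 3.14, 3.14].

INTERFACE

Orientations are given as a rotation vector (axis times angle).
In Python, from cell import * gives the robot as it stands.
- The arm moves only by the tool jog_arm, never from a script. Its argument "targets" is one flat list of numbers, 7 for each row, row after row: the shift along the tool's x, y, z in mm, then the turn, a rotation vector about the tool's x, y, z in degrees, then the finger opening in mm, from 0 to 85.4. A call has 1 to 20 rows; each row is the pose to reach, as a shift and turn from the pose commanded when the call began, along the tool's axes at that moment; what a row does not reach only later rows make up. A row lasts 1/12 s, in which the tool goes at most 41.7 mm and 7.16 degrees, less where a joint would pass 70% of its speed; a pose out of reach is approached as far as the arm can. A call with a gripper value outside its range is refused whole. The fingers move at their own pace and stop on an object; "grip_force" is the grip in N (left out, the last holds). Time passes only in rows, so rows that repeat a pose let the fingers close. It gives the time, the measured TCP pose, the force, the opening and the grip force at its end, in the units of the state.
- observe(): the state, without advancing time (a new reading comes with each control period).
- camera(name): name is "scene" or "top" or "wrist"; returns the picture (400x640x3 uint8, blue, green, red); there is no depth.
- calibration(name): a dict with "vertical_fov" (degrees; the focal length in pixels is half the picture's height over the tangent of half this angle, whatever the lens; pixels are square), "cx", "cy" (the principal point, pixels), "xyz" and "attitude" of the camera in the world. Camera axes: x right, y down, z forward; pixel columns grow to the right and rows downward; lengths in m; the calibration is good to about 2 mm. A picture is of the moment at which its call begins: read the wrist's pose just before it. calibration takes no time and is no camera call; for the wrist camera it gives the pose at the moment of the call.
- job_done(): hands the job in; it is judged then, once.
The state is a dict: "clock": time; "joints": joint angles; "joint_velocities": joint speeds; "effort": joint torques, N m; "position": TCP position; "orientation": TCP orientation; "ft_force": force on the tool from outside, world axes, zero at the start; "wrist_torque": the same for the moment, N m; "finger_gap": finger opening in m; "grip_force": force on a finger pad.
Only numpy, scipy, OpenCV 4.12 (cv2) and the standard library are available. Lean on these libraries where they do the work, as an engineer would, in place of code of your own. Each camera call takes 0.05 s, during which the arm holds its last target. There are 200 camera calls.

TASK

Take the yellow push stick by its black handle, press the green carton with it flat against the fence of the seal-pressing station, and feed it along the fence with the stick, under the sprung roller, until it stands home against the end stop; keep its side on the fence all the time it is under the roller, and never let the gripper or arm touch the carton. Then lay the push stick down flat on the bare table, off the station. Leave the other things round the station where they are.

Things in the scene. Friction and masses are not known exactly. Their poses are not given: they have to be found in the camera images.
- station: Seal-pressing station, fixed on the table: grey bed plate 130 mm (its x) by 400 mm (its y), 6 mm thick; origin at the centre of its underside, on the table; z up. The carton is fed towards its -y, over the bed, between the fence (+x side) and the open -x side
- fence (a point): Middle of the foot of the aluminium fence's guiding face (it faces the station's -x): station x = +30, y = +25 mm, on the bed's upper face; axes as the station's. The fence runs straight along y from y = +190 to -140 mm and is 18 mm high above the bed
- stop (a point): Foot of the end stop's rubber-faced front (it looks to +y), mid lane: station x = +4, y = -160 mm, on the bed's upper face; axes as the station's. The stop is 60 mm wide and 18 mm high above the bed
- nip (a point): Point on the bed's upper face right under the roller's axis, mid lane: station x = +5, y = -45 mm; axes as the station's. The grey roller, 40 mm across and 44 mm wide, axis along x, leaves 16 mm above the bed at rest. A clear guard sheet hangs across the lane 27 mm before it (y = -18, x = -31 to +53 mm), lower edge 30 mm above the bed
- frame_top (a point): Top of the black knob over the roller, 156 mm above the table at station x = +4, y = -45 mm. The grey C-frame under it stands behind the fence (station x = +57 to +97 mm) and its arm, 110 to 130 mm above the table, reaches over the lane to x = -28 mm, y = -70 to -20 mm: keep the gripper clear of it
- press_head (a joint): lift of the sprung roller in m: 0 at rest, 0.004 with the carton under it (limit 0.010). Its spring and weight press down with about 4 N at rest and 6 N on the carton; bringing the carton's leading edge under it takes some 3 to 5 N of push. The roller turns freely
- seat (a point): where the carton's origin lies when it is home: on the bed's upper face at station x = +5, y = -115 mm (6 mm above the table); axes as the station's
- carton: Green-and-white medicine carton, 90 mm (its x) by 50 mm (y) by 20 mm high, 30 to 55 g, with a pale seal over its +x end; origin at the centre of its underside. It lies flat on the bed at the infeed end (+y of the roller), some millimetres off the fence and askew; its +x end leads, towards the station's -y
- push_stick: Push stick lying flat on the table, 0.12 kg; origin on its underside below the middle of the handle's grip; its x points forward to the mouth. Black block handle 22 mm wide (y), 34 mm high, from x = -50 to +45 mm. Yellow flat paddle ahead of it, 42 mm wide, 10 mm thick on the same underside, its sides (y = +21 and -21 mm) straight and parallel from x = +45 to +150 mm
- stick_mouth (a point): Apex of the V mouth in the paddle's front end, at stick x = +140 mm, 5 mm above its underside; axes as the stick's. The V is 90 degrees wide, opens forward, each flank 22 mm long (tips at x = +156 mm): it fits over an upright corner of the carton when the stick is held at 45 degrees to the carton's sides. Held 2 to 4 mm above the bed the paddle passes under the resting roller
- carton_red: red-and-white medicine carton waiting its turn, 95x46x28 mm; origin at the centre of its underside; to be left alone
- carton_blue: blue-and-white medicine carton waiting its turn, 88x50x22 mm; origin at the centre of its underside; to be left alone
- seal_roll: roll of pale yellow stickers lying flat, 67x70x30 mm; origin at the centre of its underside; to be left alone
- stamp: rubber stamp with a black knob, 23x50x52 mm; origin at the centre of its underside; to be left alone
- cream_tube: white cream tube lying flat, 30x82x20 mm; origin at the centre of its underside; to be left alone
Things that resemble listed ones, but are neither listed nor needed, are in the scene too. Of the things that look like the push_stick, the larger one is meant.

How it is judged:
By the outcome, as a careful person would: the job done as asked, in the order asked, and still so for the second after the job is handed in, with the robot touching nothing.
It also fails if it takes over 72 s, if anything falls off the work surface, if the arm or the gripper's body presses on something with over 40 N, if the wrist force passes 120 N, or if a joint passes its speed limit or range.

## Working session

There is one attempt and no reset: what is moved stays moved. The work goes in short steps, Python scripts to look and compute and a tool call to move; the robot and the scene stay as the last step left them, time stands still between calls to the robot, and variables do not carry over. Pictures are saved under pics/ and viewed, at most 10 in all, crops included, and the job is handed in when it is done.

Besides the shell and the picture viewer there is one more tool, called after "Call:" as a command line: name --argument value ..., lists and objects as JSON in quotes. jog_arm: Moves the arm, as the interface text tells. Its arguments: {"type":"object","properties":{"targets":{"type":"array","items":{"type":"number"}},"grip_force":{"type":"number"}},"required":["targets"]}

```bash
ls; mkdir -p pics
python3 - <<'E'
from cell import *
import cv2
for n in("top","scene"):
    cv2.imwrite(f"pics/{n}0.png",camera(n)); print(n,calibration(n))
print(observe())
E
```

```text
pics
top {'vertical_fov': 47.54360953660283, 'cx': 315.83293688177446, 'cy': 201.65790551981704, 'xyz': array([ 0.39429194, -0.04337467,  1.47902986]), 'attitude': array([-2.18467255,  2.13972542, -0.11392116])}
scene {'vertical_fov': 52.04556416827812, 'cx': 318.64723188575346, 'cy': 204.79576134191157, 'xyz': array([ 0.07981073, -0.96966148,  1.11482018]), 'attitude': array([-2.2812474 ,  0.57092242, -0.21162103])}
{'clock': 0.1, 'joints': array([-1.24228575e+00,  2.91209922e-01, -1.54009607e-01,  1.12670897e+00,
       -2.64921954e-05,  1.43146737e+00]), 'joint_velocities': array([-0.00133707, -0.00099268,  0.00125703,  0.00159727, -0.00043766,
       -0.00176858]), 'effort': array([-2.25774256e-04, -5.37982178e+01,  3.31917357e+01,  9.43073333e-03,
       -1.93039132e-04, -5.55374243e-06]), 'position': array([ 0.23661333, -0.46823627,  0.23081241]), 'orientation': array([-3.05493832e+00, -7.27936366e-01,  2.09323162e-04]), 'ft_force': array([-0.43630622, -0.565281  , -0.08903165]), 'wrist_torque': array([0.05950671, 0.03455163, 0.01481291]), 'grip_force': 0.0, 'finger_gap': 0.08518950687528082}
```

View pics/top0.png

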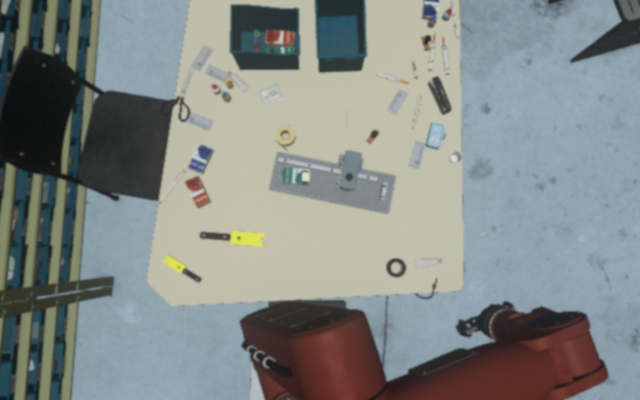

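View pics/scene0.png

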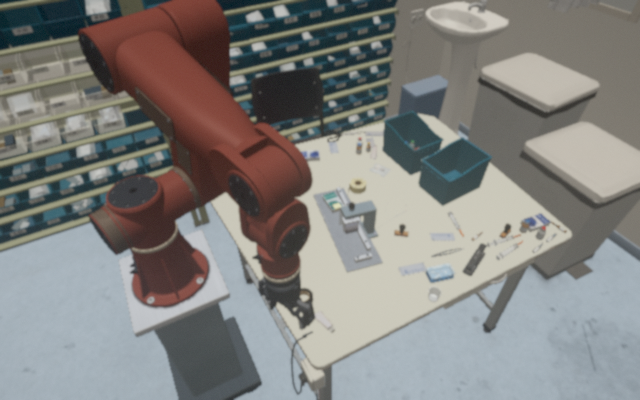

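The top picture shows two yellow stick-like things: the larger at (232,238) with its mouth to the right, and a smaller one at (182,268). The larger is meant. The station is at about (332,182), with the green carton at (296,177) and the roller frame at (349,172). I'll confirm this in one crop.

```bash
cat > h.py <<'E'
import numpy as np, cv2
from scipy.spatial.transform import Rotation as R
def px2w(cal,uv,z=0.):
    f=200/np.tan(np.radians(cal["vertical_fov"])/2)
    uv=np.atleast_2d(np.array(uv,float))
    d=np.c_[(uv[:,0]-cal["cx"])/f,(uv[:,1]-cal["cy"])/f,np.ones(len(uv))]
    M=R.from_rotvec(cal["attitude"]).as_matrix(); d=d@M.T
    return cal["xyz"]+d*((z-cal["xyz"][2])/d[:,2])[:,None]
def w2px(cal,p):
    f=200/np.tan(np.radians(cal["vertical_fov"])/2)
    q=(np.atleast_2d(p)-cal["xyz"])@R.from_rotvec(cal["attitude"]).as_matrix()
    return q[:,:2]/q[:,2:]*f+[cal["cx"],cal["cy"]]
E
python3 - <<'E'
from cell import *
from h import *
im=cv2.imread("pics/top0.png")
cv2.imwrite("pics/c1.png",cv2.resize(im[125:285,155:415],None,fx=3,fy=3,interpolation=cv2.INTER_CUBIC))
c=calibration("top")
print(px2w(c,[(232,238),(200,236),(264,239),(275,152),(396,176),(390,213),(270,190),(296,177),(148,285),(464,290)]).round(3))
E
```

```text
[[ 0.434  0.236  0.   ]
 [ 0.438  0.34   0.   ]
 [ 0.432  0.132  0.   ]
 [ 0.721  0.105  0.   ]
 [ 0.648 -0.297  0.   ]
 [ 0.526 -0.277  0.   ]
 [ 0.593  0.117  0.   ]
 [ 0.638  0.033  0.   ]
 [ 0.277  0.5    0.   ]
 [ 0.283 -0.515  0.   ]]
```

View pics/c1.png

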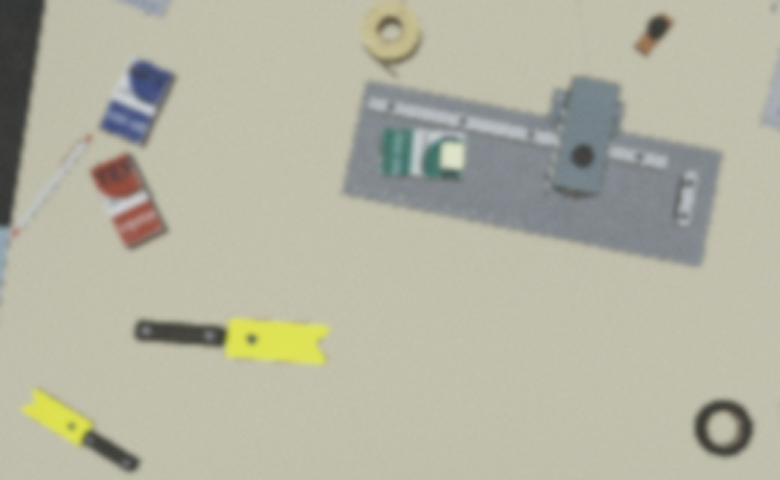

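The crop confirms it: the larger stick is at crop (232,340), which is top picture (232,238). Its handle is black at the left and its V mouth is on the right at crop (318,345). Next I'll move the wrist over to measure.

```bash
cat >> h.py <<'E'
def rel(obs,p,yaw):
    """shift (mm) and turn (deg) in tool axes from the measured pose to a tool-down pose, tool x heading yaw (deg)"""
    A=R.from_rotvec(obs["orientation"])
    B=R.from_matrix(np.c_[[np.cos(np.radians(yaw)),np.sin(np.radians(yaw)),0],[np.sin(np.radians(yaw)),-np.cos(np.radians(yaw)),0],[0,0,-1.]])
    return np.r_[A.inv().apply(np.array(p)-obs["position"])*1000,(A.inv()*B).as_rotvec(degrees=True)].round(2)
def yaw(o): 
    x=R.from_rotvec(o["orientation"]).as_matrix()[:,0]; return np.degrees(np.arctan2(x[1],x[0]))
E
python3 - <<'E'
from cell import *
from h import *
o=observe();c=calibration("wrist");A=R.from_rotvec(o["orientation"])
print(c, A.inv().apply(c["xyz"]-o["position"]), (A.inv()*R.from_rotvec(c["attitude"])).as_matrix().round(3))
print(rel(o,[.46,.17,.36],90),yaw(o))
E
```

```text
{'vertical_fov': 69.80061739335805, 'cx': 313.70780117662764, 'cy': 200.14747814182206, 'xyz': array([ 0.31158577, -0.43234755,  0.37285268]), 'attitude': array([ 2.43018218, -1.49480636, -0.24813044])} [ 0.0831192   0.00161744 -0.14203129] [[-0.    -0.947 -0.321]
 [ 1.    -0.    -0.   ]
 [ 0.    -0.321  0.947]]
[ 4.8722e+02 -4.6906e+02 -1.2860e+02 -5.0000e-02 -4.0000e-02 -6.3190e+01] 26.8052277345264
```

Call:
jog_arm --targets '[100,-100,-130,0,0,-10,85,550,-475,-130,0,0,-63.2,85,550,-475,-130,0,0,-63.2,85,550,-475,-130,0,0,-63.2,85,550,-475,-130,0,0,-63.2,85,550,-475,-130,0,0,-63.2,85,550,-475,-130,0,0,-63.2,85,550,-475,-130,0,0,-63.2,85,550,-475,-130,0,0,-63.2,85,550,-475,-130,0,0,-63.2,85,550,-475,-130,0,0,-63.2,85,550,-475,-130,0,0,-63.2,85,550,-475,-130,0,0,-63.2,85,550,-475,-130,0,0,-63.2,85,550,-475,-130,0,0,-63.2,85,550,-475,-130,0,0,-63.2,85,550,-475,-130,0,0,-63.2,85,550,-475,-130,0,0,-63.2,85,550,-475,-130,0,0,-63.2,85,550,-475,-130,0,0,-63.2,85]'

```text
clock: 1.77
position: [0.5136, 0.205, 0.3603]
orientation: [-2.218, -2.224, 0.002]
ft_force: [0.0, -0.4, -0.1]
finger_gap: 0.0849
grip_force: 0.0
```

Run:
```python
from cell import *
from h import *
import pickle
o=observe();c=calibration("wrist");im=camera("wrist")
cv2.imwrite("pics/w1.png",im); pickle.dump((o,c),open("w1.pkl","wb"))
cv2.imwrite("pics/w1b.png",cv2.resize(im,(800,500),interpolation=cv2.INTER_CUBIC)); print(o["position"],o["joint_velocities"].round(3))
```

```text
[0.51358163 0.20496135 0.36034742] [-0.044 -0.036 -0.046 -0.001 -0.009 -0.015]
```

View pics/w1b.png

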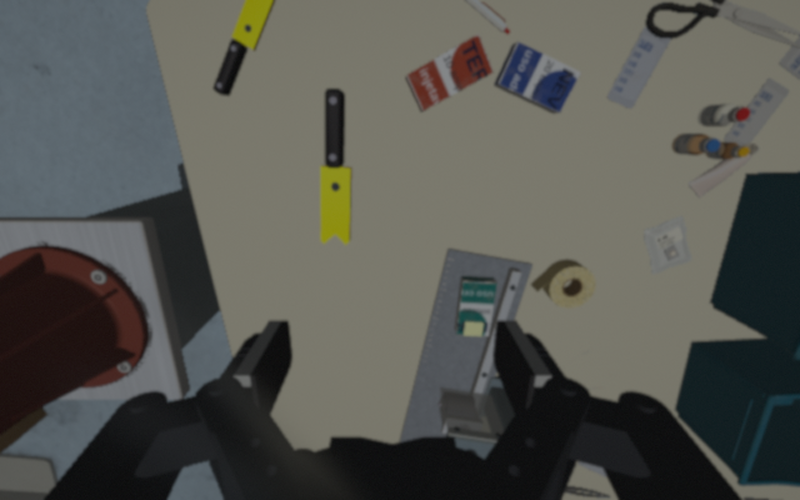

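The wrist view (scaled 1.25×) shows the stick with its handle at (334,128), paddle (336,205) and mouth (336,238). The carton is at (476,305), and the bed's infeed corners are at (447,249) and (532,264). The fence runs along (515,270) to (480,390).

```bash
cat > m.py <<'E'
from cell import *
from h import *
import pickle
def rect(pts): 
    (c,s,a)=cv2.minAreaRect((pts[:,:2]*1000).astype(np.float32)); b=cv2.boxPoints((c,s,a)); return np.array(c).round(1),np.array(s).round(1),b.round(1)
def blob(im,lo,hi,roi):
    h=cv2.cvtColor(im,cv2.COLOR_BGR2HSV); m=cv2.inRange(h,lo,hi); k=np.zeros_like(m); x0,x1,y0,y1=roi; k[y0:y1,x0:x1]=1
    v,u=np.nonzero(m*k); return np.c_[u,v]
im=cv2.imread("pics/w1.png"); o,c=pickle.load(open("w1.pkl","rb"))
t=cv2.imread("pics/top0.png"); ct=calibration("top")
for n,i,cc,ry,rg,hd in(("wrist",im,c,(245,295,120,205),(355,405,215,275),(255,280,68,140)),("top",t,ct,(225,270,225,250),(275,315,160,190),(195,232,225,245))):
    y=blob(i,(22,120,90),(35,255,255),ry); print(n,"yellow",*rect(px2w(cc,y,.010)))
    g=blob(i,(55,60,20),(95,255,255),rg); print(n,"green",*rect(px2w(cc,g,.026)))
    v=blob(i,(0,0,0),(180,255,60),hd); print(n,"handle",*rect(px2w(cc,v,.034)))
print("st top",px2w(ct,[(x/3+154.67,y/3+124.67) for x,y in((368,81),(722,152),(702,266),(343,194))],.006).round(4))
print("st wr",px2w(c,[(447/1.25,249/1.25),(532/1.25,264/1.25)],.006).round(4))
E
python3 m.py
python3 - <<'E'
import cv2
im=cv2.imread("pics/w1.png"); cv2.imwrite("pics/c2.png",cv2.resize(im[190:350,310:450],None,fx=3.7,fy=3.7,interpolation=cv2.INTER_CUBIC))
E
```

```text
wrist yellow [434.6 184.9] [107.7  41.2] [[410.7 132.5]
 [451.9 129.9]
 [458.5 237.4]
 [417.3 239.9]]
wrist green [639.2  36.7] [91.4 48.8] [[612.4  -7.6]
 [661.2 -10.2]
 [666.   81.1]
 [617.3  83.7]]
wrist handle [442.8 285.7] [88.8 20.7] [[430.  241.9]
 [450.7 240.8]
 [455.7 329.4]
 [435.  330.6]]
top yellow [433.6 187.8] [106.1  38.2] [[411.5 135.9]
 [449.7 133.8]
 [455.6 239.7]
 [417.4 241.8]]
top green [638.7  43.1] [64.6 46.5] [[614.   11.9]
 [660.5   9.7]
 [663.5  74.2]
 [617.   76.4]]
top handle [0. 0.] [0. 0.] [[0. 0.]
 [0. 0.]
 [0. 0.]
 [0. 0.]]
st top [[ 0.7209  0.0964  0.006 ]
 [ 0.6496 -0.2934  0.006 ]
 [ 0.524  -0.2719  0.006 ]
 [ 0.5947  0.1199  0.006 ]]
st wr [[0.5947 0.1197 0.006 ]
 [0.7219 0.0966 0.006 ]]
```

View pics/c2.png

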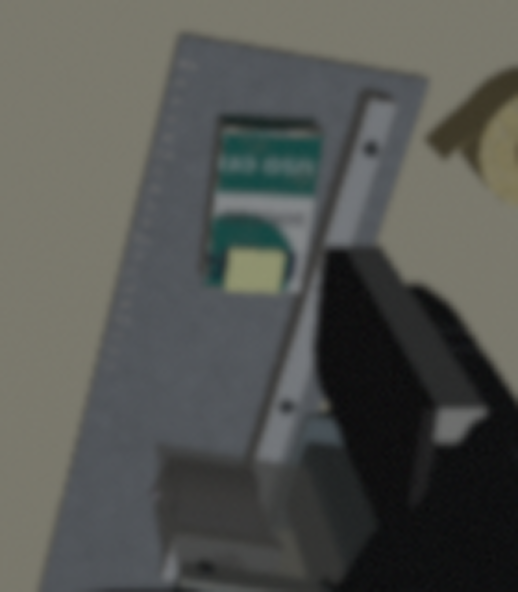

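Run:
```python
from cell import *
from h import *
import pickle
o=observe()
print(o["clock"],o["position"],yaw(o),rel(o,[.4415,.285,.10],86.6),rel(o,[.4415,.285,.008],86.6))
_,c=pickle.load(open("w1.pkl","rb"))
p=px2w(c,[(310+x/3.7,190+y/3.7) for x,y in((220,127),(318,132),(210,287),(300,292))],.026)[:,:2]
a=np.radians(-10.3);M=np.array([[np.cos(a),-np.sin(a)],[np.sin(a),np.cos(a)]])
print((p*1000).round(1),((p-[.6224,-.0873])@M*1000).round(1))
```

```text
1.8167 [0.51318436 0.20371143 0.36054456] 90.08555904906986 [ 8.1560e+01 -7.1190e+01  2.6059e+02 -8.0000e-02  4.0000e-02  3.4900e+00] [ 8.1620e+01 -7.1060e+01  3.5259e+02 -8.0000e-02  4.0000e-02  3.4900e+00]
[[615.4  78.6]
 [663.5  76.1]
 [616.1 -11.2]
 [662.8 -14. ]] [[-36.5 161.9]
 [ 11.2 168.1]
 [-19.8  73.8]
 [ 26.6  79.4]]
```

Call:
jog_arm --targets '[81.6,-71.2,150,0,0,3.5,50,81.6,-71.2,150,0,0,3.5,50,81.6,-71.2,150,0,0,3.5,50,81.6,-71.2,150,0,0,3.5,50,81.6,-71.2,150,0,0,3.5,50,81.6,-71.2,270,0,0,3.5,50,81.6,-71.2,270,0,0,3.5,50,81.6,-71.2,270,0,0,3.5,50,81.6,-71.2,270,0,0,3.5,50,81.6,-71.2,270,0,0,3.5,50,81.6,-71.2,270,0,0,3.5,50]'

```text
clock: 2.73
position: [0.4434, 0.2847, 0.0934]
orientation: [2.289, 2.151, 0.003]
ft_force: [0.6, 0.5, -0.2]
finger_gap: 0.0496
grip_force: 0.0
```

Run:
```python
from cell import *
from h import *
o=observe()
print(o["clock"],o["position"],yaw(o),rel(o,[.4415,.285,.008],86.6),o["finger_gap"])
c=calibration("wrist");im=camera("wrist");cv2.imwrite("pics/w2.png",im)
```

```text
2.7333 [0.44337343 0.28468195 0.0933623 ] 86.43819911240608 [ 1.300e-01 -2.040e+00  8.536e+01  1.000e-01 -5.000e-02 -1.600e-01] 0.04960626884309117
```

View pics/w2.png

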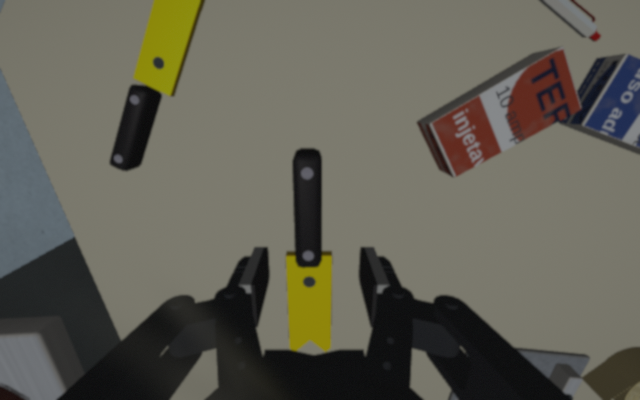

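The stick is centred between the open fingers (handle about (308,205)) and its neighbours are clear. Descending to grip.

Call:
jog_arm --targets '[0,-2,40,0,0,0,50,0,-2,70,0,0,0,50,0,-2,85,0,0,0,50,0,-2,85,0,0,0,50,0,-2,85,0,0,0,50,0,-2,85,0,0,0,10,0,-2,85,0,0,0,10,0,-2,85,0,0,0,10,0,-2,85,0,0,0,10,0,-2,85,0,0,0,10,0,-2,85,0,0,0,10]' --grip_force 70

```text
clock: 3.7
position: [0.4419, 0.2859, 0.0085]
orientation: [2.287, 2.152, 0.006]
ft_force: [-1.2, -0.4, 10.9]
finger_gap: 0.0211
grip_force: 69.1
```

```bash
cat >> h.py <<'E'
a=np.radians(-10.3);S=np.array([[np.cos(a),-np.sin(a)],[np.sin(a),np.cos(a)]]);O=np.array([.6224,-.0873])
d=S@[.7071,-.7071]
def tcp(ap,z,back=141): # station apex (mm) -> TCP world
    return np.r_[O+S@(np.array(ap)/1000)-d*back/1000,z]
E
python3 - <<'E'
from cell import *
from h import *
o=observe()
print(o["clock"],yaw(o),tcp((-46.5,172),.06),rel(o,tcp((-46.5,172),.06),124.7))
E
```

```text
3.7 86.49592419786502 [0.52713568 0.20616373 0.06      ] [-7.426e+01  9.015e+01 -5.135e+01  2.200e-01 -4.000e-02 -3.820e+01]
```

Call:
jog_arm --targets '[0,0,-25,0,0,0,10,0,0,-52,0,0,0,10,-10,12,-52,0,0,-6,10,-20,24,-52,0,0,-12,10,-30,37,-52,0,0,-18,10,-42,52,-52,0,0,-24,10,-54,66,-52,0,0,-30,10,-66,80,-52,0,0,-36,10,-74.3,90,-52,0,0,-38.2,10,-74.3,90,-52,0,0,-38.2,10,-74.3,90,-52,0,0,-38.2,10,-74.3,90,-52,0,0,-38.2,10,-74.3,90,-52,0,0,-38.2,10]'

```text
clock: 4.78
position: [0.525, 0.206, 0.0586]
orientation: [-1.458, -2.783, -0.0]
ft_force: [-0.6, -0.0, -0.7]
finger_gap: 0.0207
grip_force: 69.0
```

Run:
```python
from cell import *
from h import *
import pickle
o=observe();c=calibration("wrist");im=camera("wrist");t=camera("top");cv2.imwrite("pics/w3.png",im);cv2.imwrite("pics/t3.png",t)
pickle.dump((o,c),open("w3.pkl","wb"))
print(o["position"],yaw(o),o["ft_force"],o["finger_gap"])
b=np.hstack([cv2.resize(im[200:400,220:470],(500,400),interpolation=cv2.INTER_CUBIC),cv2.resize(t[150:250,230:305],(300,400),interpolation=cv2.INTER_CUBIC)])
cv2.imwrite("pics/c3.png",b)
```

```text
[0.52496779 0.20603982 0.05860305] 124.69195683955988 [-0.6333545  -0.00165514 -0.66597775] 0.02068233396992229
```

View pics/c3.png

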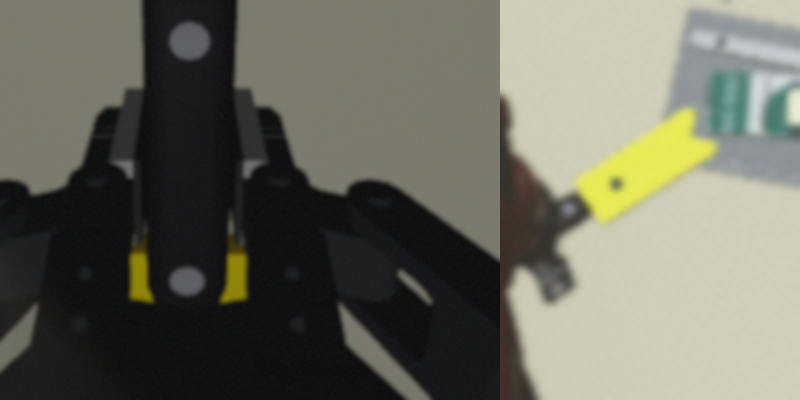

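The stick is held straight. In the top crop (right half) the V apex is at about (693,140) and faces the carton's near-left corner at (712,133). I'll measure the apex.

```bash
cat >> h.py <<'E'
def stick(im,cal,z,roi):
    """paddle from the top picture: apex station mm, heading deg; tip-to-back fit"""
    h=cv2.cvtColor(im,cv2.COLOR_BGR2HSV); m=cv2.inRange(h,(24,110,90),(35,255,255)); k=np.zeros_like(m); x0,x1,y0,y1=roi; k[y0:y1,x0:x1]=1
    v,u=np.nonzero(m*k); p=px2w(cal,np.c_[u,v],z)[:,:2]
    c,s,_=cv2.minAreaRect((p*1000).astype(np.float32)); b=cv2.boxPoints((c,s,_))/1000
    e=b[1]-b[0] if np.linalg.norm(b[1]-b[0])>np.linalg.norm(b[2]-b[1]) else b[2]-b[1]
    e=e/np.linalg.norm(e); e=e*np.sign(e@d); cc=np.array(c)/1000
    ap=cc+e*(.140-.1005)
    return (S.T@(ap-O)*1000).round(1),np.degrees(np.arctan2(e[1],e[0])).round(2),np.array(s).round(1)
E
python3 - <<'E'
from cell import *
from h import *
import pickle
c=calibration("top");t=cv2.imread("pics/t3.png")
print(stick(t,c,.060,(245,290,170,215)))
p=px2w(c,[(230+(x-500)/4,150+y/4) for x,y in((690,110),(717,148),(693,140),(693.5,128))],.060)[:,:2]
print(((p-O)@S*1000).round(1))
o=observe();P=o["position"]
print("expected apex",S.T@(P[:2]+d*.141-O)*1000, rel(o,np.r_[P[:2],.018],124.7))
E
```

```text
(array([-51. , 172.7]), np.float64(-55.61), array([ 40.9, 110. ]))
[[-28.1 173.3]
 [-53.6 146.1]
 [-51.1 166. ]
 [-41.7 167.6]]
expected apex [-48.50873533 171.50159869] [-0.000e+00 -0.000e+00  4.051e+01  0.000e+00 -0.000e+00  2.000e-02]
```

Call:
jog_arm --targets '[0,0,12,0,0,0,10,0,0,24,0,0,0,10,0,0,35,0,0,0,10,0,0,40.5,0,0,0,10,0,0,40.5,0,0,0,10,-4,0,40.5,0,0,0,10,-9,0,40.5,0,0,0,10,-11,2,40.5,0,0,0,10,-13,4,40.5,0,0,0,10,-15,6,40.5,0,0,0,10,-17,8,40.5,0,0,0,10,-19,10,40.5,0,0,0,10,-19,10,40.5,0,0,0,10,-19,10,40.5,0,0,0,10]'

```text
clock: 6.05
position: [0.5447, 0.1955, 0.0178]
orientation: [1.458, 2.783, -0.0]
ft_force: [0.6, 0.4, -1.7]
finger_gap: 0.0208
grip_force: 69.0
```

```bash
cat > look.py <<'E'
import sys
from cell import *
from h import *
n=sys.argv[1]
o=observe();t=camera("top");cv2.imwrite(f"pics/{n}.png",t)
print(o["clock"],"pos",o["position"].round(4),"yaw",yaw(o).round(2),"F_station",(S.T@o["ft_force"][:2]).round(1),o["ft_force"][2].round(1),"apex exp",(S.T@(o["position"][:2]+d*.141-O)*1000).round(1),o["finger_gap"])
cc=calibration("top")
print("stick",stick(t,cc,.0195,(245,350,150,225)))
h=cv2.cvtColor(t,cv2.COLOR_BGR2HSV);m=cv2.inRange(h,(55,60,20),(95,255,255));m[:160]=0;m[195:]=0;m[:,:270]=0;m[:,345:]=0
v,u=np.nonzero(m);p=px2w(cc,np.c_[u,v],.026)[:,:2]
q=((p-O)@S*1000).astype(np.float32);print("green in station",cv2.minAreaRect(q),cv2.boxPoints(cv2.minAreaRect(q)).round(1).tolist())
if len(sys.argv)>2:
    x0,y0=map(int,sys.argv[2:4]);cv2.imwrite(f"pics/{n}c.png",cv2.resize(t[y0:y0+80,x0:x0+120],None,fx=6,fy=6,interpolation=cv2.INTER_CUBIC))
E
python3 look.py t4 245 145
```

```text
6.05 pos [0.5447 0.1955 0.0178] yaw 124.7 F_station [0.5 0.5] -1.7 apex exp [-27.3 164.6] 0.020821173344127274
stick (array([-30.2, 166. ]), np.float64(-56.44), array([ 41.1, 109.3]))
green in station ((-1.3215503692626953, 126.76710510253906), (45.02696990966797, 66.56428527832031), 0.050538498908281326) [[-23.899999618530273, 160.0], [-23.799999237060547, 93.5], [21.200000762939453, 93.5], [21.200000762939453, 160.10000610351562]]
```

View pics/t4c.png

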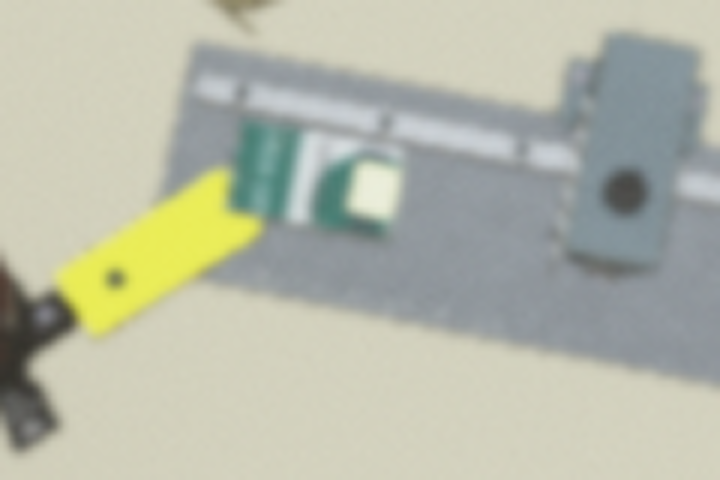

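The corner sits in the V, and the carton is nearly parallel to the fence with about 6 mm to go. I'll press in until the force rises.

Call:
jog_arm --targets '[-1.5,1,0,0,0,0,10,-3,2,0,0,0,0,10,-4.5,3,0,0,0,0,10,-5.5,4,0,0,0,0,10,-5.5,4,0,0,0,0,10,-5.5,4,0,0,0,0,10]'

```text
clock: 6.6
position: [0.5511, 0.1932, 0.0178]
orientation: [1.458, 2.783, 0.0]
ft_force: [-0.6, -0.1, -1.5]
finger_gap: 0.0206
grip_force: 69.0
```

```bash
python3 look.py t5
```

```text
6.6 pos [0.5511 0.1932 0.0178] yaw 124.7 F_station [-0.6 -0.2] -1.5 apex exp [-20.6 163.6] 0.020579725690169113
stick (array([-23.1, 164.7]), np.float64(-55.6), array([ 41.3, 110.6]))
green in station ((2.7804698944091797, 116.9046859741211), (81.04607391357422, 43.743919372558594), 86.39659881591797) [[-21.600000381469727, 77.80000305175781], [22.100000381469727, 75.0999984741211], [27.200000762939453, 156.0], [-16.5, 158.6999969482422]]
```

Call:
jog_arm --targets '[-0.7,0.7,0,0,0,0,10,-1.4,1.4,0,0,0,0,10,-1.4,1.4,0,0,0,0,10,-1.4,1.4,0,0,0,0,10]'

```text
clock: 6.98
position: [0.5524, 0.1928, 0.0176]
orientation: [-1.458, -2.782, 0.001]
ft_force: [-2.4, -0.6, -1.4]
finger_gap: 0.0207
grip_force: 69.3
```

```bash
python3 look.py t6
```

```text
6.9833 pos [0.5524 0.1928 0.0176] yaw 124.69 F_station [-2.2 -1. ] -1.4 apex exp [-19.2 163.4] 0.020657990331852265
stick (array([-22.7, 164.7]), np.float64(-56.81), array([ 41.9, 109.3]))
green in station ((2.0947513580322266, 116.85867309570312), (81.51669311523438, 43.67375946044922), 85.3182601928711) [[-23.0, 78.0], [20.5, 74.5], [27.200000762939453, 155.6999969482422], [-16.299999237060547, 159.3000030517578]]
```

Call:
jog_arm --targets '[-0.7,0.7,0,0,0,0,10,-0.7,0.7,0,0,0,0,10,-0.7,0.7,0,0,0,0,10]'

```text
clock: 7.28
position: [0.5532, 0.1926, 0.0176]
orientation: [-1.458, -2.782, 0.001]
ft_force: [-4.8, 0.5, 0.5]
finger_gap: 0.021
grip_force: 70.0
```

```bash
python3 look.py t7 245 145
```

```text
7.2833 pos [0.5532 0.1926 0.0176] yaw 124.68 F_station [-4.8 -0.3] 0.5 apex exp [-18.4 163.3] 0.020997042665799794
stick (array([-22.6, 164.2]), np.float64(-56.43), array([ 41.2, 108.7]))
green in station ((3.2280025482177734, 117.31816864013672), (81.92833709716797, 42.901214599609375), 86.39553833007812) [[-20.799999237060547, 77.80000305175781], [22.100000381469727, 75.0999984741211], [27.200000762939453, 156.89999389648438], [-15.600000381469727, 159.5]]
```

View pics/t7c.png

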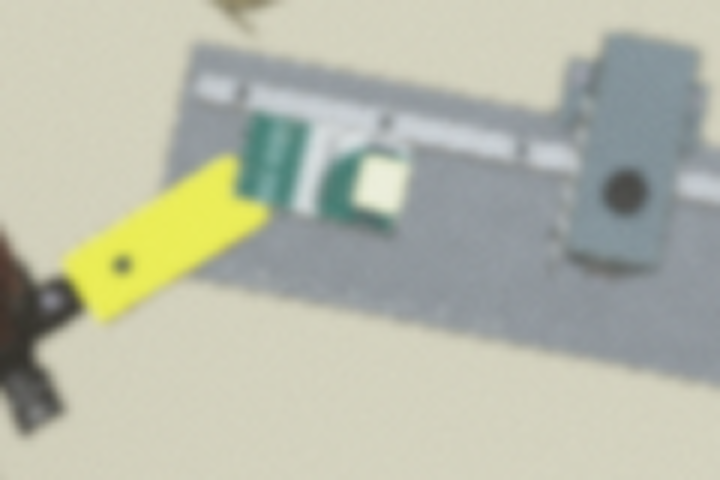

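Force of about 5 N shows the trailing end is on the fence, but the leading end is still a few mm off. Feeding at this corner should swing the lead in; I'll do a short stretch before the roller and check.

Call:
jog_arm --targets '[-2,-2,0,0,0,0,10,-4,-4,0,0,0,0,10,-6,-6,0,0,0,0,10,-8,-8,0,0,0,0,10,-10,-10,0,0,0,0,10,-12,-12,0,0,0,0,10,-14,-14,0,0,0,0,10,-14,-14,0,0,0,0,10]'

```text
clock: 8.0
position: [0.5492, 0.1744, 0.0177]
orientation: [-1.455, -2.781, -0.002]
ft_force: [-6.9, 7.0, 1.2]
finger_gap: 0.0207
grip_force: 69.5
```

```bash
python3 look.py t8
```

```text
8.0 pos [0.5492 0.1744 0.0177] yaw 124.78 F_station [-8.   5.6] 1.2 apex exp [-19.2 144.7] 0.020704398770257856
stick (array([-22. , 145.7]), np.float64(-56.37), array([ 41.5, 110.2]))
green in station ((4.502132415771484, 99.19126892089844), (82.88104248046875, 42.969261169433594), 87.29466247558594) [[-18.899999618530273, 58.79999923706055], [24.0, 56.79999923706055], [27.899999618530273, 139.60000610351562], [-15.0, 141.60000610351562]]
```

```bash
cat > rect.py <<'E'
import sys
from cell import *
from h import *
t=cv2.imread(sys.argv[1]).astype(np.float32);cc=calibration("top")
ylo,yhi=float(sys.argv[2]),float(sys.argv[3])
def prof(ch,y,xs):
    w=np.c_[O+np.c_[xs,np.full_like(xs,y)]@S.T/1000,np.full(len(xs),.025)]
    p=w2px(cc,w).astype(np.float32); return cv2.remap(ch,p[None,:,0],p[None,:,1],cv2.INTER_CUBIC)[0]
sat=t[:,:,1]-t[:,:,2]          # green minus red: carton
br=t.min(2)                    # white strip
ys=np.arange(ylo,yhi,3.)
xs=np.arange(-45,5,.25);E=[]
for y in ys:
    q=prof(sat,y,xs); hi=np.percentile(q,95); lo=np.median(q[:40]); i=np.argmax(q>(hi+lo)/2)
    if hi-lo>15: E.append((y,xs[i]))
E=np.array(E);f=np.polyfit(E[:,0],E[:,1],1);print("carton -x edge",E[:,0].min(),E[:,0].max(),"slope deg",np.degrees(f[0]).round(2),"x",np.polyval(f,[E[0,0],E[-1,0]]).round(1),"res",np.std(E[:,1]-np.polyval(f,E[:,0])).round(2))
xs=np.arange(32,60,.25);Q=[]
for y in np.arange(0,185,4.):
    q=prof(br,y,xs); w=np.clip(q-np.percentile(q,60),0,None); Q.append((y,(w*xs).sum()/w.sum()))
Q=np.array(Q);g=np.polyfit(Q[:,0],Q[:,1],1);r=Q[:,1]-np.polyval(g,Q[:,0]);k=abs(r)<2*np.std(r);g=np.polyfit(Q[k,0],Q[k,1],1);print("fence slope deg",np.degrees(g[0]).round(2),"x",np.polyval(g,[0,180]).round(1))
E
python3 rect.py pics/t7.png 80 155; python3 rect.py pics/t8.png 62 137
```

```text
carton -x edge 80.0 152.0 slope deg 2.5 x [-20.6 -17.4] res 0.39
fence slope deg -0.13 x [37.7 37.2]
carton -x edge 62.0 134.0 slope deg 1.44 x [-19.2 -17.4] res 0.51
fence slope deg 0.04 x [37.1 37.2]
```

The fence slope is about 0, so the station yaw is right. The carton tilt dropped from 2.5° to 1.4°. I'll feed on before the roller.

Call:
jog_arm --targets '[-2,-2,0,0,0,0,10,-4,-4,0,0,0,0,10,-6,-6,0,0,0,0,10,-8,-8,0,0,0,0,10,-10,-10,0,0,0,0,10,-12,-12,0,0,0,0,10,-14,-14,0,0,0,0,10,-16,-16,0,0,0,0,10,-18,-18,0,0,0,0,10,-20,-20,0,0,0,0,10,-20,-20,0,0,0,0,10]'

```text
clock: 8.97
position: [0.544, 0.1466, 0.0176]
orientation: [-1.455, -2.781, -0.002]
ft_force: [-6.6, 6.5, 1.8]
finger_gap: 0.0206
grip_force: 69.5
```

```bash
python3 look.py t9;python3 rect.py pics/t9.png 34 109
```

```text
8.9667 pos [0.544  0.1466 0.0176] yaw 124.77 F_station [-7.7  5.3] 1.8 apex exp [-19.3 116.4] 0.020609666063316413
stick (array([-21.7, 118.2]), np.float64(-54.8), array([ 41.9, 109.7]))
green in station ((4.430149078369141, 72.08789825439453), (81.43209838867188, 44.23340606689453), 88.34461212158203) [[-18.899999618530273, 32.0], [25.399999618530273, 30.700000762939453], [27.700000762939453, 112.0999984741211], [-16.5, 113.4000015258789]]
carton -x edge 34.0 106.0 slope deg 1.34 x [-19.1 -17.4] res 0.32
fence slope deg 0.1 x [37.4 37.7]
```

```bash
cat > comp.py <<'E'
import sys
from cell import *
from h import *
n,y0=sys.argv[1],float(sys.argv[2])
Y,X=np.meshgrid(np.arange(y0,y0-125,-.25),np.arange(55,-45,-.25))
w=np.c_[O+np.c_[X.ravel(),Y.ravel()]@S.T/1000,np.full(X.size,.025)]
out=[]
for cam in("top","scene"):
    t=camera(cam);p=w2px(calibration(cam),w).astype(np.float32)
    out.append(cv2.remap(t,p[:,0].reshape(X.shape),p[:,1].reshape(X.shape),cv2.INTER_CUBIC)[:300])
cv2.imwrite(f"pics/{n}.png",np.vstack(out))
E
python3 comp.py k1 130
```

```text
(no output)
```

View pics/k1.png

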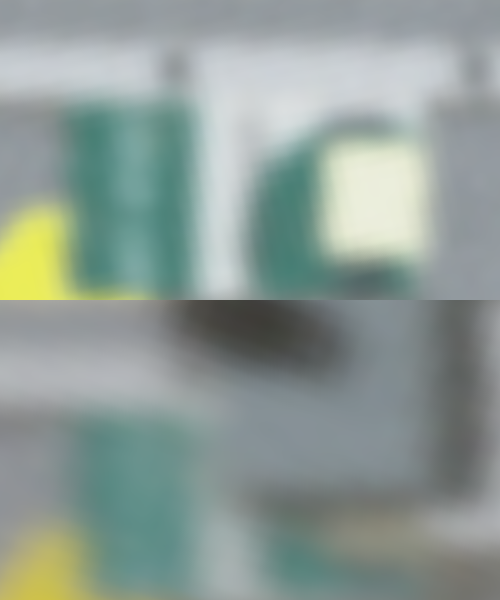

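The top rectification (upper half) shows the carton's side meeting the white fence strip along its full length (row ~100, columns 70–430) with no gap, so it is flush. Feeding on.

Call:
jog_arm --targets '[-2,-2,0,0,0,0,10,-4,-4,0,0,0,0,10,-6,-6,0,0,0,0,10,-8,-8,0,0,0,0,10,-10,-10,0,0,0,0,10,-12,-12,0,0,0,0,10,-14,-14,0,0,0,0,10,-16,-16,0,0,0,0,10,-18,-18,0,0,0,0,10,-20,-20,0,0,0,0,10,-22,-22,0,0,0,0,10,-24,-24,0,0,0,0,10,-24,-24,0,0,0,0,10]'

```text
clock: 10.2
position: [0.5378, 0.1132, 0.0176]
orientation: [-1.455, -2.781, -0.002]
ft_force: [-7.1, 6.6, 1.3]
finger_gap: 0.0206
grip_force: 69.6
```

```bash
python3 look.py t10;python3 rect.py pics/t10.png 0 75
```

```text
10.2 pos [0.5378 0.1132 0.0176] yaw 124.77 F_station [-8.1  5.2] 1.3 apex exp [-19.4  82.4] 0.020572927799916506
stick (array([-22.2,  83.6]), np.float64(-56.19), array([ 41.3, 109.2]))
green in station ((3.9042911529541016, 36.6573600769043), (83.38563537597656, 42.92731475830078), 87.29181671142578) [[-19.5, -4.0], [23.399999618530273, -6.0], [27.299999237060547, 77.30000305175781], [-15.600000381469727, 79.30000305175781]]
carton -x edge 0.0 72.0 slope deg 1.47 x [-19.3 -17.5] res 0.32
fence slope deg 0.27 x [37.  37.8]
```

Call:
jog_arm --targets '[-2,-1.5,0,0,0,0,10,-4.5,-3.5,0,0,0,0,10,-6.5,-5.5,0,0,0,0,10,-8.5,-7.5,0,0,0,0,10,-10.5,-9.5,0,0,0,0,10,-12.5,-11.5,0,0,0,0,10,-14.5,-13.5,0,0,0,0,10,-16.5,-15.5,0,0,0,0,10,-18.5,-17.5,0,0,0,0,10,-20.5,-19.5,0,0,0,0,10,-22.5,-21.5,0,0,0,0,10,-24.5,-23.5,0,0,0,0,10,-26.5,-25.5,0,0,0,0,10]'

```text
clock: 11.33
position: [0.5308, 0.0791, 0.0174]
orientation: [-1.45, -2.779, -0.006]
ft_force: [-10.9, 16.6, 2.7]
finger_gap: 0.0209
grip_force: 69.5
```

```bash
python3 look.py t11
```

```text
11.3333 pos [0.5308 0.0791 0.0174] yaw 124.89 F_station [-13.7  14.4] 2.7 apex exp [-20.2  47.6] 0.020889152048734004
stick (array([-22.4,  49.6]), np.float64(-56.51), array([ 42.9, 110.3]))
green in station ((4.468048095703125, 14.705123901367188), (59.23906707763672, 43.71023178100586), 88.34241485595703) [[-18.200000762939453, -14.300000190734863], [25.5, -15.5], [27.200000762939453, 43.70000076293945], [-16.5, 44.900001525878906]]
```

Roller entry shows as the y push rising to 14 N. Pressure on the fence is holding, so I'll carry on.

Call:
jog_arm --targets '[-2,-2,0,0,0,0,10,-4,-4,0,0,0,0,10,-6,-6,0,0,0,0,10,-8,-8,0,0,0,0,10,-10,-10,0,0,0,0,10,-12,-12,0,0,0,0,10,-14,-14,0,0,0,0,10,-16,-16,0,0,0,0,10,-18,-18,0,0,0,0,10,-20,-20,0,0,0,0,10,-22,-22,0,0,0,0,10,-24,-24,0,0,0,0,10,-24,-24,0,0,0,0,10]'

```text
clock: 12.47
position: [0.5246, 0.0449, 0.0173]
orientation: [-1.452, -2.779, -0.004]
ft_force: [-10.0, 13.9, 3.3]
finger_gap: 0.0211
grip_force: 69.5
```

```bash
python3 look.py t12
```

```text
12.4667 pos [0.5246 0.0449 0.0173] yaw 124.83 F_station [-12.3  11.9] 3.3 apex exp [-20.2  12.9] 0.021114958831269137
stick (array([-22.1,  14.3]), np.float64(-55.92), array([ 41.1, 107.9]))
green in station ((5.189456939697266, -2.7418174743652344), (25.132993698120117, 42.90130615234375), 87.33356475830078) [[-16.799999237060547, -14.300000190734863], [26.0, -16.299999237060547], [27.200000762939453, 8.800000190734863], [-15.699999809265137, 10.800000190734863]]
```

Call:
jog_arm --targets '[-2,-2,0,0,0,0,10,-4,-4,0,0,0,0,10,-6,-6,0,0,0,0,10,-8,-8,0,0,0,0,10,-10,-10,0,0,0,0,10,-12,-12,0,0,0,0,10,-14,-14,0,0,0,0,10,-16,-16,0,0,0,0,10,-18,-18,0,0,0,0,10,-20,-20,0,0,0,0,10,-22,-22,0,0,0,0,10,-24,-24,0,0,0,0,10,-24,-24,0,0,0,0,10]'

```text
clock: 13.6
position: [0.5185, 0.0114, 0.0172]
orientation: [-1.452, -2.779, -0.004]
ft_force: [-9.4, 14.0, 3.2]
finger_gap: 0.0207
grip_force: 69.6
```

```bash
python3 look.py t13
```

```text
13.6 pos [0.5185 0.0114 0.0172] yaw 124.83 F_station [-11.8  12.1] 3.2 apex exp [-20.2 -21.1] 0.02066275310739218
stick (array([-20.8, -21.5]), np.float64(-56.24), array([ 41.4, 100.8]))
green in station ((0.0, 0.0), (0.0, 0.0), 0.0) [[0.0, 0.0], [0.0, 0.0], [0.0, 0.0], [0.0, 0.0]]
```

Call:
jog_arm --targets '[-2,-2,0,0,0,0,10,-4,-4,0,0,0,0,10,-6,-6,0,0,0,0,10,-8,-8,0,0,0,0,10,-10,-10,0,0,0,0,10,-12,-12,0,0,0,0,10,-14,-14,0,0,0,0,10,-16,-16,0,0,0,0,10,-18,-18,0,0,0,0,10,-20,-20,0,0,0,0,10,-22,-22,0,0,0,0,10,-24,-24,0,0,0,0,10,-26,-26,0,0,0,0,10,-28,-28,0,0,0,0,10,-28,-28,0,0,0,0,10]'

```text
clock: 14.9
position: [0.5116, -0.0284, 0.0172]
orientation: [-1.454, -2.779, -0.002]
ft_force: [-8.8, 9.0, 2.1]
finger_gap: 0.0208
grip_force: 69.7
```

```bash
python3 look.py t14
```

```text
14.9 pos [ 0.5116 -0.0284  0.0172] yaw 124.76 F_station [-10.3   7.3] 2.1 apex exp [-19.9 -61.6] 0.02084977932242999
stick (array([ -8.5, -43.6]), np.float64(-10.31), array([39.3, 63.4]))
green in station ((0.0, 0.0), (0.0, 0.0), 0.0) [[0.0, 0.0], [0.0, 0.0], [0.0, 0.0], [0.0, 0.0]]
```

Call:
jog_arm --targets '[-1.5,-1.5,0,0,0,0,10,-3,-3,0,0,0,0,10,-4.5,-4.5,0,0,0,0,10,-5.5,-5.5,0,0,0,0,10,-5.5,-5.5,0,0,0,0,10]'

```text
clock: 15.37
position: [0.5098, -0.0347, 0.0171]
orientation: [-1.451, -2.778, -0.005]
ft_force: [-10.1, 15.4, 3.0]
finger_gap: 0.0209
grip_force: 69.6
```

```bash
python3 look.py t15 | head -1
```

```text
15.3667 pos [ 0.5098 -0.0347  0.0171] yaw 124.83 F_station [-12.7  13.3] 3.0 apex exp [-20.5 -68.1] 0.020855227271877927
```

Call:
jog_arm --targets '[-0.7,-0.7,0,0,0,0,10,-1.2,-1.2,0,0,0,0,10,-1.2,-1.2,0,0,0,0,10,-1.2,-1.2,0,0,0,0,10]'

```text
clock: 15.75
position: [0.5092, -0.0353, 0.017]
orientation: [-1.449, -2.778, -0.007]
ft_force: [-10.2, 19.5, 4.5]
finger_gap: 0.021
grip_force: 69.6
```

```bash
python3 look.py t16 | head -1
```

```text
15.75 pos [ 0.5092 -0.0353  0.017 ] yaw 124.9 F_station [-13.6  17.4] 4.5 apex exp [-21.  -68.7] 0.021025212843245808
```

Run:
```python
from cell import *
from h import *
cc=calibration("top")
for n in("top0","t15","t16"):
    t=cv2.imread(f"pics/{n}.png").astype(np.float32)
    for x in(-14,0,14):
        ys=np.arange(-172,-124,3.)
        w=np.c_[O+np.c_[np.full_like(ys,x),ys]@S.T/1000,np.full(len(ys),.025)]
        p=w2px(cc,w).astype(np.float32);q=cv2.remap(t,p[None,:,0],p[None,:,1],cv2.INTER_LINEAR)[0]
        print(n,x,[tuple(int(a) for a in r) for r in q[:,::2]])
```

```text
top0 -14 [(155, 147), (148, 139), (145, 137), (140, 134), (125, 120), (118, 112), (126, 118), (137, 127), (140, 129), (139, 129), (140, 128), (140, 128), (142, 131), (142, 131), (143, 131), (141, 129)]
top0 0 [(179, 170), (189, 180), (186, 176), (164, 157), (131, 126), (116, 111), (125, 116), (136, 125), (140, 128), (139, 127), (139, 126), (138, 126), (141, 129), (140, 129), (140, 129), (140, 129)]
top0 14 [(163, 155), (166, 158), (161, 153), (149, 144), (125, 123), (115, 110), (125, 116), (136, 124), (140, 129), (141, 130), (140, 129), (140, 129), (140, 128), (140, 128), (141, 130), (141, 130)]
t15 -14 [(171, 162), (162, 153), (159, 151), (157, 149), (143, 133), (131, 113), (125, 100), (120, 98), (115, 97), (112, 98), (111, 96), (111, 91), (116, 87), (116, 82), (116, 78), (115, 76)]
t15 0 [(195, 186), (205, 196), (204, 194), (190, 186), (183, 191), (194, 212), (208, 227), (214, 232), (215, 232), (215, 232), (214, 231), (205, 223), (185, 195), (151, 143), (125, 96), (116, 78)]
t15 14 [(178, 170), (181, 173), (177, 170), (175, 173), (176, 185), (190, 206), (202, 220), (206, 225), (208, 227), (210, 229), (206, 224), (195, 210), (176, 181), (150, 136), (130, 97), (132, 95)]
t16 -14 [(170, 161), (160, 152), (158, 151), (156, 148), (144, 132), (132, 113), (125, 100), (120, 99), (115, 97), (112, 97), (109, 94), (108, 89), (114, 86), (117, 82), (117, 78), (115, 75)]
t16 0 [(195, 185), (205, 194), (203, 194), (189, 186), (182, 191), (194, 212), (208, 227), (214, 231), (215, 233), (215, 233), (213, 231), (205, 222), (185, 196), (150, 143), (125, 98), (116, 78)]
t16 14 [(179, 171), (182, 174), (178, 171), (174, 174), (176, 184), (190, 207), (202, 220), (207, 225), (208, 227), (210, 229), (205, 223), (195, 210), (176, 180), (149, 135), (131, 98), (133, 97)]
```

Pictures before and after the last push are identical at the stop, and the force rose without movement, so the carton is home. Backing the stick straight out along its own axis.

Call:
jog_arm --targets '[1,0,0,0,0,0,10,2.5,0,0,0,0,0,10,5,0,0,0,0,0,10,10,0,0,0,0,0,10,18,0,0,0,0,0,10,28,0,0,0,0,0,10,40,0,0,0,0,0,10,55,0,0,0,0,0,10,70,0,0,0,0,0,10,85,0,0,0,0,0,10,100,0,0,0,0,0,10,110,0,-15,0,0,0,10,110,0,-30,0,0,0,10,110,0,-30,0,0,0,10,110,0,-30,0,0,0,10]'

```text
clock: 17.05
position: [0.4501, 0.0519, 0.0483]
orientation: [1.456, 2.782, 0.001]
ft_force: [0.2, 0.5, -2.5]
finger_gap: 0.0208
grip_force: 68.9
```

```bash
python3 look.py t17|head -1
python3 - <<'E'
from cell import *
from h import *
o=observe();print(rel(o,[.42,.15,.03],124.7),rel(o,[.42,.15,.009],124.7))
a=cv2.imread("pics/t16.png").astype(int);b=cv2.imread("pics/t17.png").astype(int)
D=abs(a-b)[165:200,352:400].max(2);print("carton end diff",D.max(),D.mean())
E
```

```text
17.05 pos [0.4501 0.0519 0.0483] yaw 124.76 F_station [0.1 0.6] -2.5 apex exp [-94.7   6.4] 0.020758606087834548
[9.783e+01 3.158e+01 1.772e+01 3.000e-02 3.000e-02 3.000e-02] [9.784e+01 3.157e+01 3.872e+01 3.000e-02 3.000e-02 3.000e-02]
carton end diff 104 10.763690476190476
```

Call:
jog_arm --targets '[25,8,0,0,0,0,10,50,16,8,0,0,0,10,75,24,14,0,0,0,10,98,31.5,18,0,0,0,10,98,31.5,18,0,0,0,10,98,31.5,26,0,0,0,10,98,31.5,33,0,0,0,10,98,31.5,38,0,0,0,10,98,31.5,38,0,0,0,10]'

```text
clock: 17.85
position: [0.4196, 0.1486, 0.0087]
orientation: [-1.46, -2.781, 0.002]
ft_force: [-0.2, -0.3, -1.9]
finger_gap: 0.0209
grip_force: 69.3
```

```bash
python3 look.py t18|head -1
python3 - <<'E'
from cell import *
from h import *
cc=calibration("top")
for n in("t16","t18"):
    t=cv2.imread(f"pics/{n}.png").astype(np.float32)
    for x in(-14,0,14):
        ys=np.arange(-172,-76,4.)
        w=np.c_[O+np.c_[np.full_like(ys,x),ys]@S.T/1000,np.full(len(ys),.025)]
        p=w2px(cc,w).astype(np.float32);q=cv2.remap(t,p[None,:,0],p[None,:,1],cv2.INTER_LINEAR)[0]
        print(n,x,[int(r[2]) for r in q])
E
```

```text
17.85 pos [0.4196 0.1486 0.0087] yaw 124.62 F_station [-0.2 -0.3] -1.9 apex exp [-142.    96.2] 0.020853136384814255
t16 -14 [161, 151, 149, 132, 107, 99, 97, 96, 91, 86, 80, 76, 75, 90, 134, 182, 197, 167, 110, 81, 97, 113, 109, 90]
t16 0 [185, 194, 189, 191, 220, 231, 233, 232, 228, 196, 127, 84, 75, 85, 127, 179, 196, 165, 105, 76, 82, 95, 92, 80]
t16 14 [171, 173, 173, 184, 211, 224, 227, 227, 218, 180, 121, 96, 119, 150, 176, 200, 202, 168, 109, 84, 97, 115, 106, 85]
t18 -14 [152, 144, 142, 127, 103, 92, 93, 94, 91, 85, 78, 73, 73, 87, 127, 172, 187, 159, 106, 80, 92, 105, 101, 82]
t18 0 [179, 187, 180, 182, 212, 226, 227, 227, 223, 188, 122, 79, 72, 83, 122, 171, 188, 158, 102, 74, 80, 92, 90, 81]
t18 14 [163, 165, 164, 176, 202, 217, 221, 221, 210, 173, 115, 92, 113, 143, 168, 192, 195, 162, 105, 82, 92, 109, 103, 83]
```

The carton is unmoved. Lowering the last half millimetre, then releasing and rising.

Call:
jog_arm --targets '[0,0,0.4,0,0,0,10,0,0,0.7,0,0,0,10,0,0,0.7,0,0,0,10,0,0,0.7,0,0,0,50,0,0,0.7,0,0,0,50,0,0,0.7,0,0,0,50,0,0,0.7,0,0,0,50,0,0,0.7,0,0,0,50,0,0,0.7,0,0,0,50,0,0,-15,0,0,0,50,0,0,-40,0,0,0,50,0,0,-80,0,0,0,50,0,0,-120,0,0,0,50,0,0,-150,0,0,0,50,0,0,-150,0,0,0,50,0,0,-150,0,0,0,50]'

```text
clock: 19.23
position: [0.4213, 0.1499, 0.1614]
orientation: [1.456, 2.78, 0.004]
ft_force: [0.3, -0.1, -0.2]
finger_gap: 0.0501
grip_force: 0.0
```

Run:
```python
from cell import *
from h import *
o=observe();c=calibration("wrist");im=camera("wrist")
print(o["clock"],o["position"],o["ft_force"],o["finger_gap"])
h=cv2.cvtColor(im,cv2.COLOR_BGR2HSV);m=cv2.inRange(h,(22,120,90),(35,255,255))
n,l,s,ce=cv2.connectedComponentsWithStats(m)
for i in range(1,n):
    if s[i,4]>300:
        v,u=np.nonzero(l==i);p=px2w(c,np.c_[u,v],.01)[:,:2];r=cv2.minAreaRect((p*1000).astype(np.float32));print(s[i],r)
```

```text
19.2333 [0.42126335 0.14985157 0.16140608] [ 0.30062334 -0.11326731 -0.24626935] 0.05014350991784863
[ 294  225   36   81 2541] ((477.81744384765625, 64.98596954345703), (41.29737091064453, 107.80099487304688), 34.58628845214844)
```

The stick lies flat on the table, off the station: its paddle is at (0.478, 0.065) and measures its true 41 × 108 mm. The gripper is free of it.

```bash
python3 -c "
from cell import *
print(job_done())"
```

```text
the job is handed in; nothing more can be done
None
```

The job is handed in at about 19 s: the carton was fed under the roller, on the fence as far as the pictures and forces showed, and stands home against the end stop, and the push stick lies flat on the bare table off the station.

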